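# Release the safety tab and lift the latch of the blue case

### The job

Unlatch the blue tool case: push the red safety tab on its lid aside, all the way to the right as seen from the case's front, to free the latch, then swing the latch up by its black finger pull until it stands upright, and let go. Leave the catch of the grey case locked.

Things in the scene. Friction and masses are not known exactly. Their poses are not given: they have to be found in the camera images.
- blue_case: Blue tool case, 170x180x80 mm, fixed to the table near a grey one of the same build (left/right varies). Origin: centre of its underside; x from front (red tab) to back (black carry bar), y left as seen from the front, z up; offsets below in this frame, m. Lid top z 0.080, carry bar (x 0.064) top 0.093, two guide rails beside the tab to 0.096. Nothing else is higher but tab and latch.
- blue_case_tab (a joint): Slide of the blue case's red safety tab, m: 0 to 0.004 at the start (tongue over the latch nose: locked), grows along case -y, nose free from 0.018, stop at 0.028. Friction 2 N, stays where left. Its upright stud, 14 (x) by 12 (y) mm, is centred at x -0.058, y -0.045 minus the joint value; free from z 0.098 (top of the tongue) to 0.131.
- blue_case_latch (a joint): Hinge of the blue case's aluminium latch, rad: 0 flat, grows as its front end swings up and back (to +x), stop at 1.5 (upright). Axis along y through (0.020, 0, 0.088). Lever 30 mm wide, 6 thick; its black finger pull, 12x12 mm, stands at (-0.030, 0) when flat, free from z 0.091 to 0.126. Friction 0.05 N m, stays where left; blocked while the tab is locked.
- grey_case_tab (a joint): Slide of the grey case's red safety tab, m, built as the blue one's: 0 to 0.004 at the start (locked), to be left so.

How it is judged:
On the way, in this order (a step that is already met when the one before it is completed fails the run):
1. the blue case's safety tab is slid clear while its latch is still down (value of joint blue_case_tab above 0.019 m and value of joint blue_case_latch below 0.15 rad), for 0.2 s.
2. the blue case's latch is lifted (value of joint blue_case_latch above 1 rad), for 0.2 s.
At the end, for the whole second after the job is handed in: The blue case's safety tab is slid clear (more than 19 mm), its latch stands up at rest (more than 1.0 rad, 57 degrees), and the grey case's tab is still locked (under 10 mm) (value of joint blue_case_tab above 0.019 m and value of joint blue_case_latch above 1 rad and velocity of joint blue_case_latch between -0.1 and 0.1 rad/s and value of joint grey_case_tab below 0.01 m); the robot touches nothing.
It fails at once if the grey case's safety tab is pushed off its lock (value of joint grey_case_tab above 0.01 m).
It also fails if it takes over 38 s, if anything falls off the work surface, if the arm or the gripper's body presses on something with over 40 N, if the wrist force passes 120 N, or if a joint passes its speed limit or range.

### The arm

A 6-joint arm with a two-finger parallel gripper is mounted at the origin on a cart in front of the work surface, level with it; the furniture and walls round the work are solid. World frame = base frame: x ahead of the robot, y to its left, z up, the work surface at z = 0. Lengths are in m, angles in rad, forces in N, time in s.
With the tool pointing down it reaches from about 0.35 to 0.925 m from the base axis. Payload 6.4 kg.
Tool frame: the origin (TCP) lies midway between the tips of the shut fingers; the grasp point (between the pads) lies 19 mm behind it; z points along the fingers, y is the line along which they close (so a half turn about z gives the same grasp; the last joint's range is limited). The gripper opens to 85 mm and grips with 20 to 120 N. Pads are 22 mm wide; open, the fingers measure 114 mm over their backs; the gripper's body (76 mm by 85 mm) begins 54 mm behind the grasp point. The pads swing forward as they close: fully open they stand 13 mm farther back than shut.
Start: joints at [-1.387, 0.245, 1.558, -0, 1.339, -0.174], TCP at [0.228, -0.609, 0.231] pointing down, gripper open.
Joint ranges: [-3.13, 3.13], [-1.02, 2.26], [0.13, 2.54], [-0.95, 4.09], [0.21, 2.88], [-2.74, 2.74]. Speed limits (rad/s): [2.57, 2.57, 3.14, 3.14, 3.14, 3.14].

### API

Orientations are given as a unit quaternion [w, x, y, z].
In Python, from bench import manip, imaging, order gives the robot as it stands.
- The arm moves only by the tool arm_command, never from a script. Its argument "motion" is a list of rows, each an object with "travel": the shift along the world's x, y, z in units of 25 mm (1.0 is 25 mm), a list of three; "twist": the turn about the world's z in units of 5 degrees (1.0 is 5 degrees); "gripper": the opening, from -1 (shut) to 1 (fully open), so that 0 is half open. In form: [{"travel": [x, y, z], "twist": twist, "gripper": gripper}, ...]. A call has 1 to 5 rows; each row is the pose to reach, as a shift and turn from the pose commanded when the call began; what a row does not reach only later rows make up. A row lasts 1/10 s, in which the tool goes at most 50 mm and 8.59 degrees, less where a joint would pass 70% of its speed; a pose out of reach is approached as far as the arm can. A call with a gripper value outside its range is refused whole. The fingers move at their own pace and stop on an object; "grip_force" is the grip in N (left out, the last holds). Time passes only in rows, so rows that repeat a pose let the fingers close. It gives the time, the measured TCP pose, the force, the opening and the grip force at its end, in the units of the state.
- manip.read_state(): the state, without advancing time (a new reading comes with each control period).
- imaging.snapshot(name): name is "side" or "top"; returns the picture (420x560x3 uint8, red, green, blue); there is no depth.
- imaging.camera_model(name): a dict with "vertical_fov" (degrees; the focal length in pixels is half the picture's height over the tangent of half this angle, whatever the lens; pixels are square), "cx", "cy" (the principal point, pixels), "position" and "orientation" of the camera in the world. Camera axes: x right, y down, z forward; pixel columns grow to the right and rows downward; lengths in m; the calibration is good to about 2 mm. A picture is of the moment at which its call begins. camera_model takes no time and is no camera call.
- order.close_job(): hands the job in; it is judged then, once.
The state is a dict: "time": time; "qpos": joint angles; "joint_velocities": joint speeds; "effort": joint torques, N m; "position": TCP position; "tcp_rot": TCP orientation; "wrist_force": force on the tool from outside, world axes, zero at the start; "ft_torque": the same for the moment, N m; "grip_width": finger opening in m; "grip_force": force on a finger pad.
Only numpy, scipy, OpenCV 4.12 (cv2) and the standard library are available. Lean on these libraries where they do the work, as an engineer would, in place of code of your own. Each camera call takes 0.05 s, during which the arm holds its last target. There are 200 camera calls.

## Working session

There is one attempt and no reset: what is moved stays moved. The work goes in short steps, Python scripts to look and compute and a tool call to move; the robot and the scene stay as the last step left them, time stands still between calls to the robot, and variables do not carry over. Pictures are saved under pics/ and viewed, at most 10 in all, crops included, and the job is handed in when it is done.

Besides the shell and the picture viewer there is one more tool, called after "Call:" as name(argument=value, ...) on one line, values as JSON. arm_command: Moves the arm, as the interface text tells. Its arguments: {"type":"object","properties":{"motion":{"type":"array","items":{"type":"object","properties":{"travel":{"type":"array","items":{"type":"number"}},"twist":{"type":"number"},"gripper":{"type":"number"}}}},"grip_force":{"type":"number"}},"required":["motion"]}

```bash
mkdir -p pics
python3 - <<'E'
from bench import manip, imaging, order
import cv2
for n in("side","top"):
    cv2.imwrite(f"pics/{n}0.png",imaging.snapshot(n)[:,:,::-1]); print(imaging.camera_model(n))
print(manip.read_state())
E
```

```text
{'vertical_fov': 47.018961119866134, 'cx': 278.6042812642792, 'cy': 212.04032806682233, 'position': array([ 0.43206624, -0.93310696,  0.72766178]), 'orientation': array([-0.40531781,  0.91074794, -0.07463842,  0.02616795])}
{'vertical_fov': 54.523465649836965, 'cx': 276.89565210571686, 'cy': 208.3938736901656, 'position': array([ 0.4322456 , -0.20783331,  0.93328126]), 'orientation': array([-0.05019088,  0.71255424, -0.69822547,  0.04720716])}
{'time': 0.1, 'qpos': array([-1.38710093e+00,  2.45752197e-01,  1.55892676e+00,  1.07325887e-05,
        1.33866810e+00, -1.74115932e-01]), 'joint_velocities': array([-5.99550480e-05, -8.80735507e-04, -3.35499439e-03,  2.16955765e-03,
       -5.01655177e-04,  6.01434175e-04]), 'effort': array([ 3.24169860e-04, -4.30671144e+01, -3.27128470e+01, -4.52275196e-05,
        2.85893861e-03, -1.10240615e-05]), 'position': array([ 0.2275505 , -0.60832659,  0.23026678]), 'tcp_rot': array([-8.77214798e-04,  9.84038864e-01,  1.77951524e-01,  1.01968250e-06]), 'wrist_force': array([ 0.12814062, -1.00501531, -0.23738252]), 'ft_torque': array([ 0.03338075,  0.03557864, -0.02953218]), 'grip_force': 0.0, 'grip_width': 0.08558855179993534}
```

View pics/top0.png

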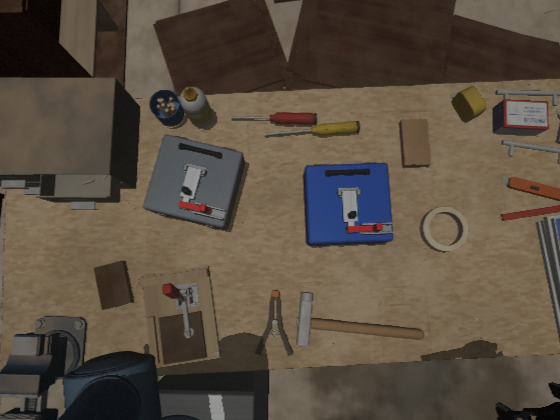

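View pics/side0.png

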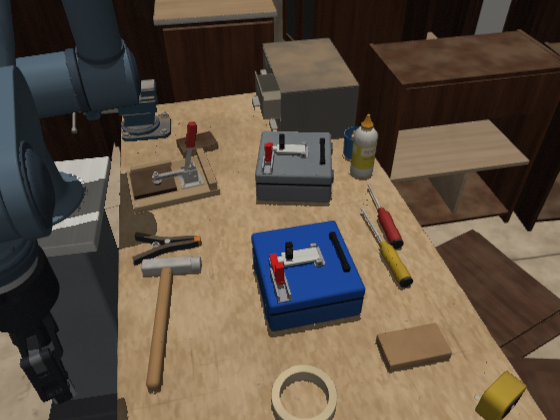

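Top view: the blue case is at about (348,205) px, with its red tab stud near (378,228), black pull near (350,213) and carry bar near (347,172). The grey case is at about (195,183). The front faces the robot, so case -y points to image right. In the side view the blue stud is near (277,265) and the pull near (289,248).

```bash
cat > h.py <<'E'
from bench import manip, imaging, order
import cv2, numpy as np
from scipy.spatial.transform import Rotation as R
def ray(n,px):
    m=imaging.camera_model(n); f=210/np.tan(np.radians(m["vertical_fov"]/2))
    q=m["orientation"]; d=R.from_quat([*q[1:],q[0]]).apply([(px[0]-m["cx"])/f,(px[1]-m["cy"])/f,1])
    return m["position"],d
def plane(n,px,z):
    p,d=ray(n,px); return p+d*(z-p[2])/d[2]
def tri(a,b):
    p,d=ray("top",a); q,e=ray("side",b)
    s=np.linalg.lstsq(np.c_[d,-e],q-p,rcond=None)[0]
    return (p+s[0]*d+q+s[1]*e)/2, np.linalg.norm(p+s[0]*d-q-s[1]*e)
E
python3 - <<'E'
from h import *
for n,box in(("top",(290,150,410,260)),("side",(240,215,370,330))):
    I=cv2.imread(f"pics/{n}0.png"); x0,y0,x1,y1=box
    c=I[y0:y1,x0:x1]
    cv2.imwrite(f"pics/{n}c.png",cv2.resize(c,None,fx=5,fy=5,interpolation=cv2.INTER_CUBIC))
    h=cv2.cvtColor(I,cv2.COLOR_BGR2HSV)
    red=((h[...,0]<8)|(h[...,0]>172))&(h[...,1]>150)&(h[...,2]>60)
    k,l,s,ce=cv2.connectedComponentsWithStats(red.astype(np.uint8))
    print(n,[(s[i].tolist(),ce[i].round(1).tolist()) for i in range(1,k) if s[i][4]>25])
    if n=="top":
        b=(h[...,0]>105)&(h[...,0]<130)&(h[...,1]>150)&(h[...,2]>60); m=np.zeros_like(b);m[y0:y1,x0:x1]=b[y0:y1,x0:x1]
        cs=max(cv2.findContours(m.astype(np.uint8),0,1)[0],key=cv2.contourArea)
        r=cv2.minAreaRect(cs); bx=cv2.boxPoints(r); print(r); P=np.array([plane("top",p,.08) for p in bx]); print(P.round(4),P.mean(0)); print(np.linalg.norm(P-np.roll(P,1,0),axis=1))
E
```

```text
top [([504, 100, 44, 29, 128], [516.9, 120.8]), ([270, 113, 44, 10, 397], [292.6, 117.4]), ([179, 201, 27, 11, 157], [192.3, 206.0]), ([502, 205, 58, 15, 344], [530.9, 212.3]), ([376, 224, 6, 6, 35], [378.6, 226.4]), ([348, 226, 26, 6, 138], [360.3, 228.4]), ([163, 284, 9, 10, 80], [166.8, 288.6])]
((348.4505920410156, 202.81455993652344), (77.932373046875, 84.26021575927734), 87.61405944824219)
[[ 0.6443 -0.2608  0.08  ]
 [ 0.6556 -0.4413  0.08  ]
 [ 0.4888 -0.4452  0.08  ]
 [ 0.4779 -0.2694  0.08  ]] [ 0.56665629 -0.35418318  0.08      ]
[0.16668286 0.18085937 0.16690115 0.17611391]
side [([186, 122, 11, 25, 217], [190.9, 134.1]), ([265, 143, 8, 18, 114], [268.1, 151.0]), ([378, 208, 23, 34, 373], [388.2, 224.7]), ([270, 254, 15, 31, 264], [277.4, 269.0])]
```

View pics/topc.png

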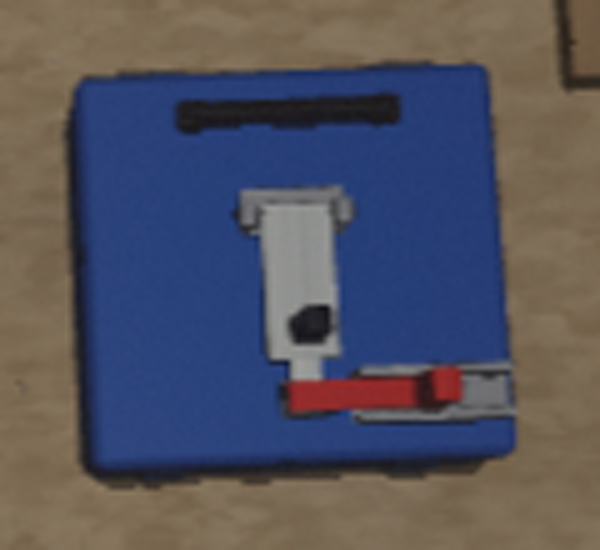

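View pics/sidec.png

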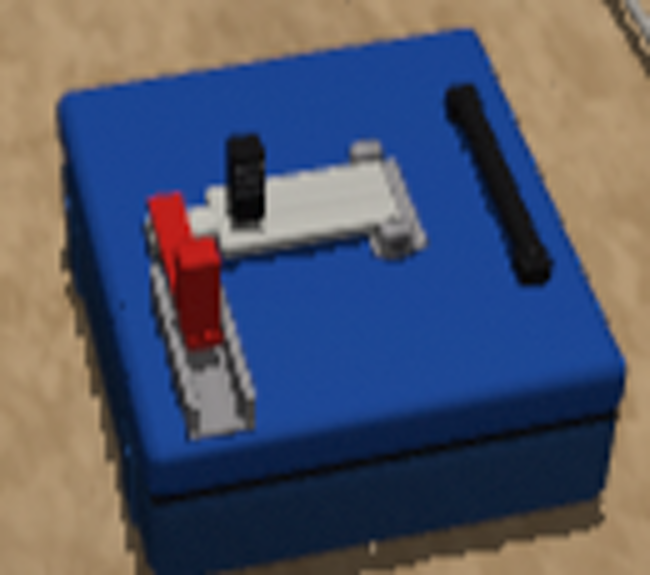

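Crops: the stud top is at about (380,227) px top and (279.5,264.5) px side. The pull top is at about (353.5,213.5) top and (289,243.5) side. The tongue covers the latch nose, so it is locked.

Run:
```python
from h import *
T=lambda x,y:(290+(x-2)/5,150+(y-2)/5)
S=lambda x,y:(240+(x-2)/5,215+(y-2)/5)
a=plane("top",T(187,117),.093);b=plane("top",T(390,108),.093)
print("bar",a,b,(a+b)/2,np.degrees(np.arctan2(*(b-a)[[0,1]])))
hw=[plane("top",T(240,210),.088),plane("top",T(352,203),.088)];print("hinge",hw)
print("stud",tri(T(449,383),S(198,250)),plane("top",T(449,383),.131),plane("side",S(198,250),.131))
print("pull",tri(T(319,318),S(244,143)),plane("top",T(319,318),.126),plane("side",S(244,143),.126))
c=[plane("side",S(*p),.08) for p in((62,95),(478,32),(622,370),(150,462))];print(np.round(c,4),np.mean(c,0))
c=[plane("top",T(*p),.08) for p in((76,80),(488,66),(514,452),(90,470))];print(np.round(c,4),np.mean(c,0))
```

```text
bar [ 0.62614749 -0.30704778  0.093     ] [ 0.63172214 -0.3925304   0.093     ] [ 0.62893481 -0.34978909  0.093     ] 176.26880412079848
hinge [array([ 0.58772591, -0.33008534,  0.088     ]), array([ 0.59166289, -0.37722673,  0.088     ])]
stud (array([ 0.51062974, -0.40636374,  0.13057154]), np.float64(0.0030054946345145217)) [ 0.51209673 -0.40633594  0.131     ] [ 0.50906015 -0.40684227  0.131     ]
pull (array([ 0.53544527, -0.35599553,  0.12590628]), np.float64(0.004281193515716837)) [ 0.53759059 -0.35610144  0.126     ] [ 0.53326104 -0.35629294  0.126     ]
[[ 0.4769 -0.2753  0.08  ]
 [ 0.6417 -0.2681  0.08  ]
 [ 0.649  -0.4397  0.08  ]
 [ 0.4854 -0.4509  0.08  ]] [ 0.56324961 -0.35849004  0.08      ]
[[ 0.6444 -0.2609  0.08  ]
 [ 0.6541 -0.4376  0.08  ]
 [ 0.4888 -0.4457  0.08  ]
 [ 0.4777 -0.2686  0.08  ]] [ 0.56623194 -0.35321331  0.08      ]
```

Call:
arm_command(motion=[{"travel": [2, 1.6, 0], "twist": -1, "gripper": -1}, {"travel": [4, 3.2, 0], "twist": -2, "gripper": -1}, {"travel": [6, 4.8, 0], "twist": -3, "gripper": -1}, {"travel": [7, 6, 0], "twist": -3.4, "gripper": -1}, {"travel": [7.5, 6.2, 0], "twist": -3.4, "gripper": -1}], grip_force=20)

```text
time: 0.6
position: [0.4164, -0.4516, 0.2308]
tcp_rot: [-0.001, 1.0, 0.031, -0.0]
wrist_force: [1.1, -0.3, -0.2]
grip_width: 0.0124
grip_force: 0.0
```

Call:
arm_command(motion=[{"travel": [1.5, 1.3, 0], "twist": 0, "gripper": -1}, {"travel": [3, 2.5, 0], "twist": 0, "gripper": -1}, {"travel": [3.7, 3.1, -1], "twist": 0, "gripper": -1}, {"travel": [3.7, 3.1, -2.8], "twist": 0, "gripper": -1}, {"travel": [3.7, 3.1, -2.8], "twist": 0, "gripper": -1}])

```text
time: 1.1
position: [0.5049, -0.3721, 0.154]
tcp_rot: [-0.005, 0.999, 0.031, -0.005]
wrist_force: [-1.3, 0.4, -1.2]
grip_width: 0.0002
grip_force: 0.0
```

Run:
```python
from h import *
s=manip.read_state();print(s["position"],s["tcp_rot"],s["wrist_force"],s["grip_width"])
a=imaging.snapshot("top")[140:260,280:420,::-1];b=imaging.snapshot("side")[150:310,210:350,::-1]
f=lambda i:cv2.resize(i,(395,450))
cv2.imwrite("pics/c1.png",np.hstack([f(a),f(b)]))
```

```text
[ 0.50491924 -0.37213086  0.15396231] [-0.00515219  0.99948532  0.03132483 -0.00461625] [-1.30438397  0.44459336 -1.24126066] 0.00021627005231943352
```

View pics/c1.png

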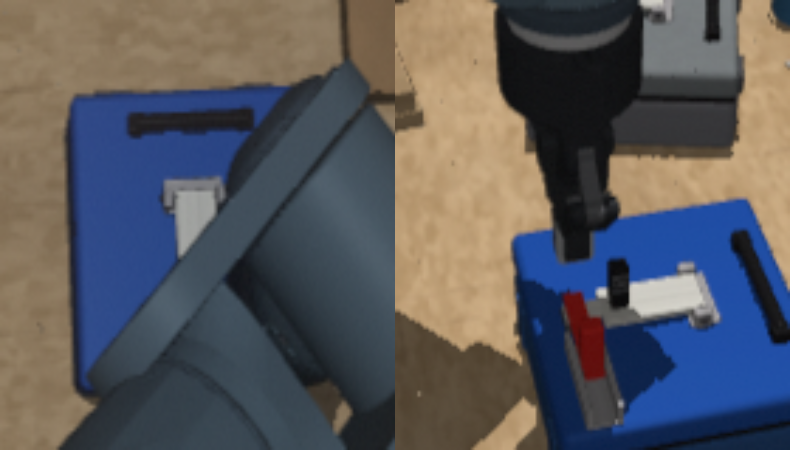

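The side view shows the shut fingertips above the tongue at crop (572,250), on the far (+y) side of the stud (592,340). The pull is clear behind them. I lower and push.

Call:
arm_command(motion=[{"travel": [0, 0, -1], "twist": 0, "gripper": -1}, {"travel": [0, 0, -1.6], "twist": 0, "gripper": -1}, {"travel": [0, 0, -2.1], "twist": 0, "gripper": -1}, {"travel": [0, 0, -2.1], "twist": 0, "gripper": -1}, {"travel": [0, 0, -2.1], "twist": 0, "gripper": -1}])

```text
time: 1.7
position: [0.5078, -0.3768, 0.1094]
tcp_rot: [0.0, 1.0, 0.03, 0.0]
wrist_force: [-0.2, 0.0, -0.2]
grip_width: -0.0001
grip_force: 0.0
```

Call:
arm_command(motion=[{"travel": [0, -0.3, 0], "gripper": -1}, {"travel": [0, -0.6, 0], "gripper": -1}, {"travel": [0.05, -0.8, 0], "gripper": -1}, {"travel": [0.05, -1.0, 0], "gripper": -1}, {"travel": [0.05, -1.1, 0], "gripper": -1}])

```text
schema error: expected keys travel, twist, gripper
```

Call:
arm_command(motion=[{"travel": [0, -0.3, 0], "twist": 0, "gripper": -1}, {"travel": [0, -0.6, 0], "twist": 0, "gripper": -1}, {"travel": [0.05, -0.8, 0], "twist": 0, "gripper": -1}, {"travel": [0.05, -1.0, 0], "twist": 0, "gripper": -1}, {"travel": [0.05, -1.1, 0], "twist": 0, "gripper": -1}])

```text
time: 2.2
position: [0.5091, -0.4044, 0.109]
tcp_rot: [0.0, 1.0, 0.03, 0.0]
wrist_force: [-0.3, 2.4, 0.8]
grip_width: 0.0
grip_force: 1.0
```

Run:
```python
from h import *
s=manip.read_state();print(s["position"],s["wrist_force"])
b=imaging.snapshot("side")[210:310,230:350,::-1]
cv2.imwrite("pics/c2.png",cv2.resize(b,None,fx=5,fy=5))
```

```text
[ 0.50909401 -0.40444046  0.10900133] [-0.28647903  2.3875704   0.79773596]
```

View pics/c2.png

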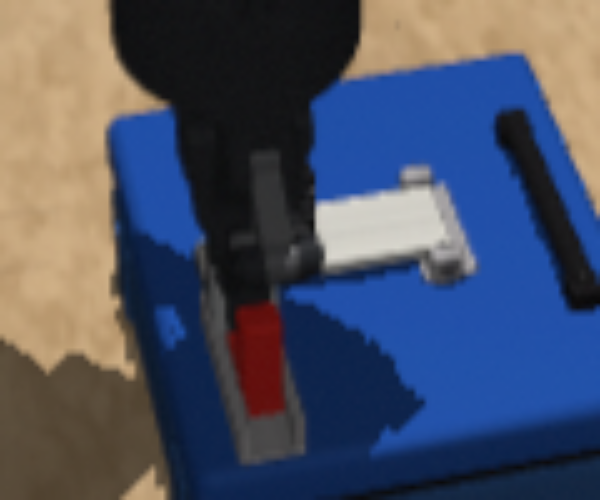

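The stud is moving with the fingers at about 2 N; its top is now near (281.5,273) px in the side view. I push gently on towards the stop.

Call:
arm_command(motion=[{"travel": [0, -0.08, 0], "twist": 0, "gripper": -1}, {"travel": [0, -0.16, 0], "twist": 0, "gripper": -1}, {"travel": [0, -0.2, 0], "twist": 0, "gripper": -1}, {"travel": [0, -0.2, 0], "twist": 0, "gripper": -1}])

```text
time: 2.65
position: [0.5089, -0.4089, 0.1087]
tcp_rot: [0.0, 1.0, 0.031, 0.0]
wrist_force: [-0.0, 1.4, -0.2]
grip_width: 0.0003
grip_force: 0.6
```

Run:
```python
from h import *
I=imaging.snapshot("side");h=cv2.cvtColor(I,cv2.COLOR_RGB2HSV)
red=((h[...,0]<8)|(h[...,0]>172))&(h[...,1]>150)&(h[...,2]>60)
k,l,s,ce=cv2.connectedComponentsWithStats(red.astype(np.uint8))
print([s[i].tolist() for i in range(1,k) if s[i][4]>25])
for p in((279.2,264.6),(281.6,272.8)): print(plane("side",p,.131))
print(manip.read_state()["wrist_force"])
```

```text
[[185, 133, 10, 14, 88], [378, 208, 23, 35, 384], [276, 272, 12, 23, 195]]
[ 0.50906015 -0.40684227  0.131     ]
[ 0.51009576 -0.42495012  0.131     ]
[1.5290507  1.42264071 0.84939661]
```

Call:
arm_command(motion=[{"travel": [0, -0.06, 0], "twist": 0, "gripper": -1}, {"travel": [0, -0.1, 0], "twist": 0, "gripper": -1}, {"travel": [0, -0.1, 0], "twist": 0, "gripper": -1}])

```text
time: 3.0
position: [0.5089, -0.411, 0.1087]
tcp_rot: [-0.001, 1.0, 0.031, -0.0]
wrist_force: [0.6, 4.6, 0.5]
grip_width: 0.0001
grip_force: 1.9
```

Call:
arm_command(motion=[{"travel": [0, -0.04, 0], "twist": 0, "gripper": -1}, {"travel": [0, -0.06, 0], "twist": 0, "gripper": -1}, {"travel": [0, -0.06, 0], "twist": 0, "gripper": -1}])

```text
time: 3.3
position: [0.5089, -0.4112, 0.1087]
tcp_rot: [-0.002, 1.0, 0.031, -0.0]
wrist_force: [0.5, 8.4, 3.7]
grip_width: 0.0002
grip_force: 4.4
```

The force rose with no further travel, so the tab is at its stop. I back off, lift and move over the finger pull.

Call:
arm_command(motion=[{"travel": [0, 0.4, 0], "twist": 0, "gripper": -1}, {"travel": [0, 0.4, 1.5], "twist": 0, "gripper": -1}, {"travel": [0.3, 0.8, 2.6], "twist": 0, "gripper": 0}, {"travel": [1.05, 2.2, 2.6], "twist": 0, "gripper": 0}, {"travel": [1.05, 2.2, 2.6], "twist": 0, "gripper": 0}])

```text
time: 3.8
position: [0.5369, -0.3557, 0.1752]
tcp_rot: [0.001, 0.999, 0.032, 0.001]
wrist_force: [-0.0, -0.5, -0.1]
grip_width: 0.0421
grip_force: 0.0
```

Call:
arm_command(motion=[{"travel": [0, 0, 0], "twist": 0, "gripper": 0}, {"travel": [0, 0, 0], "twist": 0, "gripper": 0}])

```text
time: 4.0
position: [0.5345, -0.3583, 0.1732]
tcp_rot: [0.0, 1.0, 0.03, -0.0]
wrist_force: [-0.3, -0.6, -0.1]
grip_width: 0.0427
grip_force: 0.0
```

Run:
```python
from h import *
s=manip.read_state();print(s["position"],s["wrist_force"],s["grip_width"])
b=imaging.snapshot("side")[190:310,220:350,::-1]
cv2.imwrite("pics/c3.png",cv2.resize(b,None,fx=5,fy=5))
```

```text
[ 0.53452597 -0.35832031  0.17319403] [-0.32473172 -0.63319569 -0.10517535] 0.042681671222991414
```

View pics/c3.png

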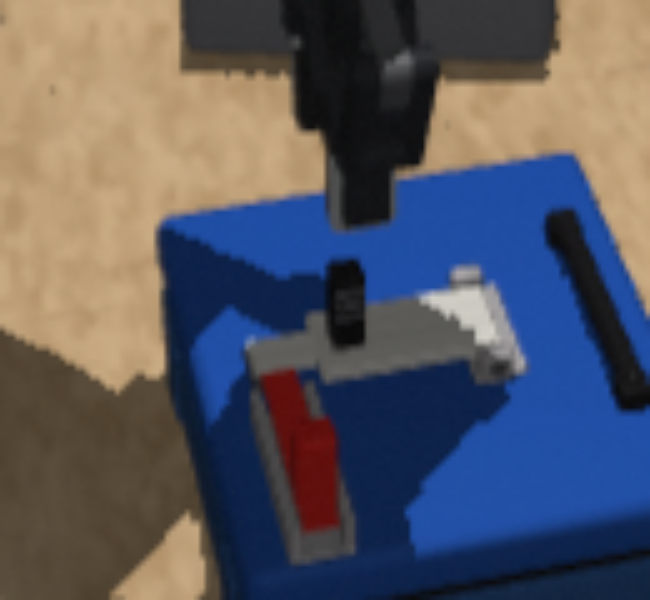

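The tongue has left the latch nose (red only at crop x 260-340), and the open fingers straddle the line above the pull (345,265). I lower and grip.

Call:
arm_command(motion=[{"travel": [0, 0.05, -1], "twist": 0, "gripper": 0}, {"travel": [0, 0.05, -2], "twist": 0, "gripper": 0}, {"travel": [0, 0.05, -2.6], "twist": 0, "gripper": 0}, {"travel": [0, 0.05, -3], "twist": 0, "gripper": 0}, {"travel": [0, 0.05, -3], "twist": 0, "gripper": 0}])

```text
time: 4.55
position: [0.5343, -0.3564, 0.0971]
tcp_rot: [-0.001, 1.0, 0.03, -0.001]
wrist_force: [-0.5, 0.4, -0.5]
grip_width: 0.0428
grip_force: 0.0
```

Call:
arm_command(motion=[{"travel": [0, 0, 0], "twist": 0, "gripper": -0.7}, {"travel": [0, 0, 0], "twist": 0, "gripper": -0.8}, {"travel": [0, 0, 0], "twist": 0, "gripper": -0.9}, {"travel": [0, 0, 0], "twist": 0, "gripper": -1}, {"travel": [0, 0, 0], "twist": 0, "gripper": -1}], grip_force=20)

```text
time: 5.05
position: [0.5356, -0.3563, 0.1002]
tcp_rot: [-0.0, 1.0, 0.031, 0.0]
wrist_force: [-2.1, 5.2, 5.6]
grip_width: 0.0117
grip_force: 26.3
```

Call:
arm_command(motion=[{"travel": [0.13, 0.01, 0.19], "twist": 0, "gripper": -1}, {"travel": [0.28, 0.02, 0.37], "twist": 0, "gripper": -1}, {"travel": [0.44, 0.03, 0.54], "twist": 0, "gripper": -1}, {"travel": [0.63, 0.04, 0.68], "twist": 0, "gripper": -1}, {"travel": [0.82, 0.05, 0.81], "twist": 0, "gripper": -1}])

```text
time: 5.55
position: [0.5549, -0.3549, 0.1186]
tcp_rot: [-0.001, 1.0, 0.031, -0.001]
wrist_force: [-5.5, 2.0, -1.8]
grip_width: 0.0117
grip_force: 24.5
```

Call:
arm_command(motion=[{"travel": [0.26, 0.02, 0.13], "twist": 0, "gripper": -1}, {"travel": [0.53, 0.03, 0.23], "twist": 0, "gripper": -1}, {"travel": [0.82, 0.05, 0.29], "twist": 0, "gripper": -1}, {"travel": [1.11, 0.07, 0.32], "twist": 0, "gripper": -1}, {"travel": [1.4, 0.08, 0.31], "twist": 0, "gripper": -1}])

```text
time: 6.05
position: [0.5911, -0.3529, 0.1276]
tcp_rot: [-0.0, 1.0, 0.031, -0.0]
wrist_force: [-3.7, 4.1, 1.7]
grip_width: 0.0114
grip_force: 22.4
```

Call:
arm_command(motion=[{"travel": [0.29, 0.02, -0.04], "twist": 0, "gripper": -1}, {"travel": [0.45, 0.03, -0.08], "twist": 0, "gripper": -1}, {"travel": [0.62, 0.04, -0.14], "twist": 0, "gripper": -1}, {"travel": [0.62, 0.04, -0.14], "twist": 0, "gripper": -1}, {"travel": [0.62, 0.04, -0.14], "twist": 0, "gripper": -1}])

```text
time: 6.55
position: [0.6074, -0.3521, 0.1246]
tcp_rot: [0.0, 1.0, 0.031, 0.001]
wrist_force: [1.4, 5.0, 5.6]
grip_width: 0.0117
grip_force: 21.5
```

Call:
arm_command(motion=[{"travel": [0, 0, 0], "twist": 0, "gripper": 0}, {"travel": [0, 0, 0], "twist": 0, "gripper": 0}, {"travel": [0, 0, 0], "twist": 0, "gripper": 0}, {"travel": [0, 0, 0], "twist": 0, "gripper": 0}])

```text
time: 6.95
position: [0.6059, -0.3527, 0.123]
tcp_rot: [0.0, 1.0, 0.03, -0.0]
wrist_force: [-0.0, -0.7, -0.3]
grip_width: 0.0425
grip_force: 0.0
```

Call:
arm_command(motion=[{"travel": [0, 0, 1], "twist": 0, "gripper": 0}, {"travel": [0, 0, 2.5], "twist": 0, "gripper": 0}, {"travel": [0, 0, 4.5], "twist": 0, "gripper": 0}, {"travel": [0, 0, 5], "twist": 0, "gripper": 0}, {"travel": [0, 0, 5], "twist": 0, "gripper": 0}])

```text
time: 7.45
position: [0.6074, -0.3536, 0.2524]
tcp_rot: [0.002, 1.0, 0.03, 0.003]
wrist_force: [0.2, -0.1, -0.3]
grip_width: 0.0429
grip_force: 0.0
```

Run:
```python
from h import *
s=manip.read_state();print(s["time"],s["position"],s["wrist_force"],s["grip_width"])
b=imaging.snapshot("side")[110:310,210:370,::-1]
cv2.imwrite("pics/c4.png",cv2.resize(b,None,fx=3,fy=3))
```

```text
7.45 [ 0.60743183 -0.35357932  0.25241319] [ 0.17144666 -0.1234289  -0.30642377] 0.04285843158946768
```

View pics/c4.png

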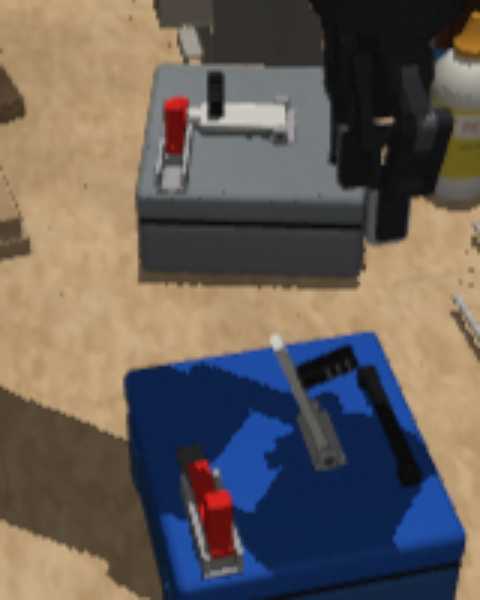

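The latch stands upright (crop 275-345, 335-465), the red tab is fully right (215,520), the gripper is clear, and the grey case's tab is untouched.

```bash
python3 -c "
from bench import order;print(order.close_job())"
```

```text
the job is handed in; nothing more can be done
None
```

The blue case is unlatched and the job is handed in: its tab is pushed to the right-hand stop, its latch stands upright and is released, and the grey case's tab was never touched; the hand-in returned no verdict.

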